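Release the ratchet and lower the herb press

ROBOT

A 6-joint arm with a two-finger parallel gripper is mounted at the origin on a cart in front of the work surface, level with it; the furniture and walls round the work are solid. World frame = base frame: x ahead of the robot, y to its left, z up, the work surface at z = 0. Lengths are in m, angles in rad, forces in N, time in s.
With the tool pointing down it reaches from about 0.35 to 0.875 m from the base axis. Payload 15.5 kg.
Tool frame: the origin (TCP) lies at the very end of the fingers, on their centre line; the grasp point (between the pads) lies 19 mm behind it (grasp_offset is the distance from the TCP to the grasp point, in m); z points along the fingers, y is the line along which they close (so a half turn about z gives the same grasp; the last joint's range is limited). The gripper opens to 85 mm and grips with 20 to 120 N. Pads are 22 mm wide; open, the fingers measure 114 mm over their backs; the gripper's body (76 mm by 85 mm) begins 54 mm behind the grasp point. The pads swing forward as they close: fully open they stand 13 mm farther back than shut.
Start: joints at [1.016, 0.494, 1.345, -0, 1.302, -0.096], TCP at [0.277, 0.56, 0.231] pointing down, gripper open.
Joint ranges: [-2.91, 2.91], [-0.82, 2.16], [0.22, 2.67], [-1.22, 4.37], [0.12, 2.79], [-3.08, 3.08]. Speed limits (rad/s): [1.89, 1.89, 2.57, 3.01, 3.01, 3.01].

INTERFACE

Orientations are given as [roll, pitch, yaw] about the fixed x, y, z axes, in that order (R = Rz(yaw) Ry(pitch) Rx(roll)).
In Python, from plant import get_state, grab_frame, sign_off, trace, grasp_offset gives the robot as it stands. The module is installed in compiled form; this text tells all that it offers.
- The arm moves only by the tool carry_out, never from a script. Its argument "motion" is text: rows parted by semicolons, each of 4 numbers parted by spaces: the shift along the tool's x, y, z in parts of the range, where 1.0 means 0.75 m, then the turn about the tool's z in normalised numbers (1 is pi rad). In form: x y z turn; .... A call has 1 to 5 rows; each row is the pose to reach, as a shift and turn from the pose commanded when the call began, along the tool's axes at that moment; what a row does not reach only later rows make up. A row lasts 1/12 s, in which the tool goes at most 41.7 mm and 7.16 degrees, less where a joint would pass 70% of its speed; a pose out of reach is approached as far as the arm can. Shift and turn numbers lie between -1 and 1, and a call with a number outside is refused. A call with a gripper value outside its range is refused whole. "grip" is the opening, from 0 (shut) to 1 (fully open), set as the call begins (left out, the last holds). The fingers move at their own pace and stop on an object; "force" is the grip in N (left out, the last holds). Time passes only in rows, so rows that repeat a pose let the fingers close. It gives the time, the measured TCP pose, the force, the opening and the grip force at its end, in the units of the state.
- get_state(): the state, without advancing time (a new reading comes with each control period).
- grab_frame(name): name is "scene" or "top" or "wrist"; returns a dict with "color" (420x560x3 uint8, red, green, blue), "z_map" (420x560 float32, m along the optical axis (not along the pixel's ray), 0 where there is no reading), "fx", "fy", "cx", "cy" (pixels), "rvec" (rotation vector, rad) and "tvec" (3), from world to camera coordinates, as OpenCV has them. Camera axes: x right, y down, z forward; pixel columns grow to the right and rows downward; lengths in m; the calibration is good to about 2 mm. A picture is of the moment at which its call begins.
- sign_off(): hands the job in; it is judged then, once.
Trained networks look in a picture, given as the dict that the camera call returned (one of the last four; its "shot" number tells which), for a name from the list of things; names that differ only in an ending like _2 or _b are one class to them, and where a whole thing is asked for, a point or a joint stands for the part that bears it (a point fixed in the world has none). Each returns a list of dicts, best first, with "conf" (0 to 1); they miss things now and then, are a little off and sometimes report something else, mostly with a low value. They report only what shows in the picture. A call takes as long as a camera call.
- trace(picture, target): "region" (420x560 bool, what is visible of it) and "centre" ([row, column] in pixels, amid what is visible of it).
The state is a dict: "time": time; "joints": joint angles; "joint_vel": joint speeds; "effort": joint torques, N m; "ee_pos": TCP position; "eef_rot": TCP orientation; "ft_force": force on the tool from outside, world axes, zero at the start; "torque": the same for the moment, N m; "opening": finger opening in m; "grip_force": force on a finger pad.
Only numpy, scipy, OpenCV 4.12 (cv2) and the standard library are available. Lean on these libraries where they do the work, as an engineer would, in place of code of your own. Each camera call takes 0.05 s, during which the arm holds its last target. There are 200 camera calls.

TASK

Lower the ratchet herb press with your fingertips: press the red tab of its pawl down until the pawl tips over and stays clear of the teeth, and only then push the black crossbar of the press arm all the way down, so that the pad sits fully home in the steel mould, and leave arm and pawl so. Do not force the arm while the pawl is still in the teeth, and do not raise the arm any further. Grasp and lift nothing, and leave everything else on the table where it stands.

Things in the scene. Friction and masses are not known exactly. Their poses are not given: they have to be found in the camera images.
- press_frame: Fixed frame of the hand press: dark steel base plate 280 (x) x 100 (y) x 12 mm, green uprights, open steel mould cup 74 mm wide, rim 58 mm above the table, centred at frame x = -72 mm. Origin on the table, near the middle of the plate; z up; -x points to the end over which the press arm and crossbar reach, +x to the pawl's red tab; y is parallel to both hinge axes.
- press_arm: The green press arm, with its toothed wheel, pad and crossbar. Origin at the centre of its hinge, 95 mm above the table, at frame x = +20 mm, y = 0. Hinge axis along the frame's y. Its -x points along the arm to the crossbar.
- pawl_pivot (a point): Centre of the pawl's hinge, 35 mm above the table, at frame x = +65 mm, y = 0, axis along the frame's y. The pawl's brass ball, 32 mm wide, stands above the toothed wheel, its top about 185 mm above the table, and moves 50 mm towards frame +x as the pawl tips over: it stays more than 70 mm short of the red tab.
- press_angle (a joint): Angle of the green press arm (rad). 0: level, pad home in the mould (hard stop); grows as the arm rises (stop at 1.25); starts at 0.77 to 0.92. A toothed wheel, 55 mm radius, turns with it. With the pawl in the teeth it goes down to about 0.74 and is blocked there. With the pawl free, it stays where it is left; 1 to 6 N on the crossbar move it.
- crossbar_mid (a point): Middle of the black round crossbar at the end of the press arm, 24 mm diameter, 90 mm long along the frame's y. The point is 170 mm from the arm's hinge: at arm angle a it is 170*cos(a) mm towards frame -x of the hinge and 170*sin(a) mm above it.
- pawl (a joint): Angle of the pawl (rad). Below about 0.10 its nose is in or on the teeth. Pressing the red tab down increases it; the brass ball on top of the pawl makes it top-heavy: left alone below about 0.18 it falls back into the teeth, above that it tips over to the free stop at 0.36 and stays there.
- tab_top (a point): Middle of the top face of the pawl's red tab, 32 (along frame x) x 36 (y) x 6 mm, 136 mm from the pawl's hinge. Pawl in the teeth: about 88 mm above the table, 125 mm to frame +x of the hinge, tilted 0.18 rad up outwards. At the balance point 23 mm lower; at the free stop 47 mm lower than at pawl angle 0, and 11 mm further out. 1 to 4 N on the tab move it.
- mortar: Bystander, to be left alone: brass mortar, 86 mm wide, 85 mm high; loose. Origin under its centre, at table height.
- weight_0: Bystander, to be left alone: brass balance weight, 36 mm wide, 42 mm high; loose. Origin under its centre, at table height.
- weight_2: Bystander, to be left alone: brass balance weight, 23 mm wide, 28 mm high; loose. Origin under its centre, at table height.
- herb_jar_1: Bystander, to be left alone: blue and white porcelain herb jar, 59 mm wide, 76 mm high; loose. Origin under its centre, at table height.
- spice_jar_1: Bystander, to be left alone: spice jar with green cap, 46 mm wide, 106 mm high; loose. Origin under its centre, at table height.
- stamp: Bystander, to be left alone: wooden hand stamp, 27x44 mm, 69 mm high; loose. Origin under its centre, at table height.
- pestle: Bystander, to be left alone: brass pestle lying down, 143 mm long; loose. Origin under its centre.

How it is judged:
By the outcome, as a careful person would: the job done as asked, in the order asked, and still so for the second after the job is handed in, with the robot touching nothing.
It also fails if it takes over 48 s, if anything falls off the work surface, if the arm or the gripper's body presses on something with over 40 N, if the wrist force passes 120 N, or if a joint passes its speed limit or range.

## Working session

There is one attempt and no reset: what is moved stays moved. The work goes in short steps, Python scripts to look and compute and a tool call to move; the robot and the scene stay as the last step left them, time stands still between calls to the robot, and variables do not carry over. Pictures are saved under pics/ and viewed, at most 10 in all, crops included, and the job is handed in when it is done.

Besides the shell and the picture viewer there is one more tool, called after "Call:" as a command line: name --argument value ..., lists and objects as JSON in quotes. carry_out: Moves the arm, as the interface text tells. Its arguments: {"type":"object","properties":{"motion":{"type":"string"},"grip":{"type":"number"},"force":{"type":"number"}},"required":["motion"]}

```bash
mkdir -p pics; cat > h.py <<'E'
import numpy as np, cv2
from plant import *
def pts(p, m):
    r,c=np.nonzero(m&(p["z_map"]>0)); z=p["z_map"][r,c]
    X=np.c_[(c-p["cx"])/p["fx"]*z,(r-p["cy"])/p["fy"]*z,z]
    R=cv2.Rodrigues(np.array(p["rvec"],float))[0]
    return (X-np.array(p["tvec"]).reshape(1,3))@R, p["color"][r,c]
def save(p,n): cv2.imwrite("pics/"+n,p["color"][:,:,::-1])
E
python3 - <<'E'
from h import *
np.set_printoptions(precision=4,suppress=True)
s=get_state(); print(s)
a=[]
for n in("scene","top"):
    p=grab_frame(n); a.append(p["color"][:,:,::-1])
    for t in("press_frame","press_arm","pawl","tab_top","crossbar_mid","mortar","weight_0","herb_jar_1","spice_jar_1","stamp","pestle"):
        for d in trace(p,t)[:3 if t=="weight_0" else 1]:
            X,_=pts(p,d["region"])
            if len(X): print(n,t,round(d["conf"],2),np.round(d["centre"]),np.median(X,0),X.min(0),X.max(0))
    save(p,n+"0.png")
E
```

```text
{'time': 0.0, 'joints': array([ 1.0155,  0.4942,  1.3461, -0.    ,  1.3025, -0.0955]), 'joint_vel': array([ 0.0004,  0.0014, -0.0017,  0.0016,  0.0015,  0.0004]), 'effort': array([  0.0011, -88.2161, -38.3875,  -0.0001,   0.0102,  -0.    ]), 'ee_pos': array([0.2772, 0.5598, 0.2307]), 'eef_rot': array([-3.1404, -0.0001,  2.6818]), 'ft_force': array([ 0.2836, -0.0163, -0.0697]), 'torque': array([ 0.017 , -0.0268, -0.026 ]), 'grip_force': 0.0, 'opening': 0.08530981355618239}
scene press_frame 0.9 [219. 295.] [ 0.5685 -0.0211  0.0423] [ 0.4853 -0.2076 -0.0073] [0.7964 0.385  0.2289]
scene press_arm 0.89 [196. 285.] [0.5664 0.026  0.1306] [ 0.5008 -0.0844 -0.0056] [0.7668 0.385  0.2289]
scene pawl 0.89 [216. 320.] [ 0.5985 -0.0873  0.0933] [ 0.5679 -0.2076 -0.0065] [0.7144 0.0238 0.1807]
scene tab_top 0.57 [315. 313.] [ 0.3748 -0.3011  0.0141] [ 0.3649 -0.3196 -0.0055] [ 0.4378 -0.2415  0.0678]
scene crossbar_mid 0.74 [231. 320.] [ 0.6058 -0.0944  0.0826] [ 0.5679 -0.2076 -0.0065] [0.7964 0.2081 0.1807]
scene mortar 0.71 [183. 291.] [0.7111 0.1596 0.0637] [ 0.5617 -0.031  -0.0059] [0.8161
[... 1204 characters left out ...]
 [219. 271.] [0.5563 0.0665 0.1993] [ 0.5022 -0.0732  0.0102] [0.5947 0.1069 0.2322]
top mortar 0.81 [168. 229.] [0.7105 0.1724 0.0459] [ 0.6609  0.1274 -0.0057] [0.764  0.2268 0.0902]
top weight_0 0.48 [161. 285.] [0.728 0.024 0.028] [0.7151 0.0076 0.0064] [0.7487 0.0373 0.0454]
top herb_jar_1 0.91 [140. 343.] [ 0.7677 -0.1203  0.0613] [ 0.7441 -0.1498 -0.0026] [ 0.8087 -0.0945  0.0775]
top spice_jar_1 0.66 [264. 139.] [0.4714 0.3819 0.1024] [ 0.4464  0.3684 -0.0029] [0.4967 0.4582 0.1103]
top stamp 0.77 [292. 418.] [ 0.3808 -0.288   0.0223] [ 0.3625 -0.331  -0.0048] [ 0.3924 -0.2719  0.0689]
top pestle 0.54 [302. 206.] [0.3763 0.2462 0.0159] [ 0.3555  0.1778 -0.0028] [0.3974 0.3161 0.0251]
```

```bash
python3 - <<'E'
from h import *
np.set_printoptions(precision=4,suppress=True)
for n in("scene","top"):
    p=grab_frame(n); X,C=pts(p,np.ones((420,560),bool)); C=C.astype(int)
    near=(X[:,0]>.45)&(X[:,0]<.75)&(abs(X[:,1])<.27)
    red=near&(C[:,0]>110)&(C[:,0]>2.2*C[:,1])&(C[:,0]>2.2*C[:,2])
    if red.sum():
        Q=X[red]; print(n,"red",red.sum(),np.median(Q,0),Q.min(0),Q.max(0))
        T=Q[Q[:,2]>.07]; print(" top",len(T),T.mean(0),T.min(0),T.max(0))
    bl=near&(C.max(1)<70)&(X[:,2]>.17)
    Q=X[bl]; 
    if len(Q): print(n,"black",len(Q),Q.mean(0),Q.min(0),Q.max(0))
    gr=near&(X[:,2]>.165)&(X[:,2]<.19)&(X[:,1]<0)
    Q=X[gr]
    if len(Q): print(n,"ball",len(Q),Q.mean(0),Q.min(0),Q.max(0))
E
```

```text
scene red 77 [ 0.6331 -0.1912  0.085 ] [ 0.6136 -0.2069  0.0805] [ 0.6553 -0.175   0.0896]
 top 77 [ 0.6333 -0.1912  0.0849] [ 0.6136 -0.2069  0.0805] [ 0.6553 -0.175   0.0896]
scene black 221 [0.5404 0.0724 0.2157] [0.5007 0.0375 0.1704] [0.5898 0.1004 0.2276]
scene ball 71 [ 0.5788 -0.0395  0.173 ] [ 0.5675 -0.05    0.1651] [ 0.5932 -0.0258  0.1802]
top red 151 [ 0.6371 -0.1855  0.0869] [ 0.62   -0.2024  0.0827] [ 0.6537 -0.1691  0.0924]
 top 151 [ 0.637  -0.1858  0.087 ] [ 0.62   -0.2024  0.0827] [ 0.6537 -0.1691  0.0924]
top black 414 [0.5439 0.0858 0.2273] [0.5039 0.0647 0.2196] [0.5875 0.1067 0.2324]
top ball 160 [ 0.5838 -0.0308  0.1769] [ 0.5703 -0.0471  0.1674] [ 0.5997 -0.0158  0.1843]
```

View pics/scene0.png

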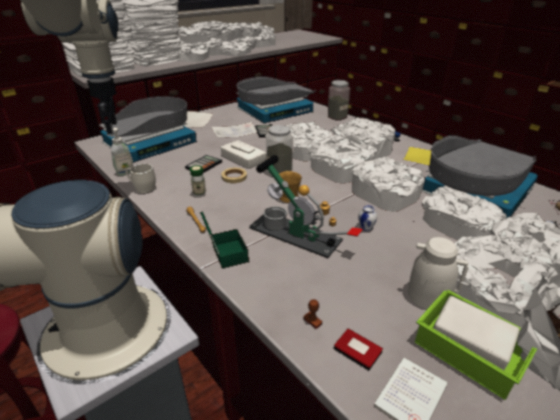

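View pics/top0.png

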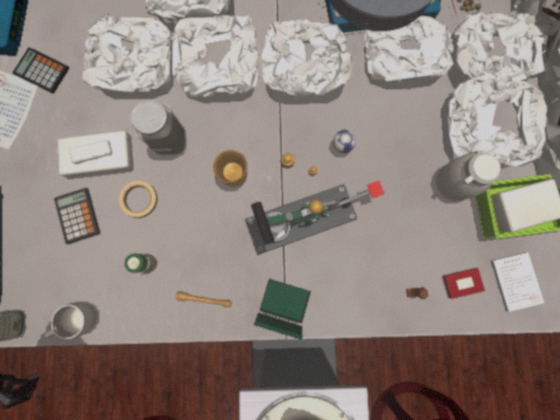

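The scene view shows the press with its crossbar up at about (row 162, col 268) and the red tab at (231, 355). In the top view they are at (223, 262) and (189, 376). The distance from crossbar to tab is 286 mm, against 287 mm expected. That puts frame +x at about -71.4° in world and the tab top at about (0.635, -0.189, 0.087).

```bash
cat >> h.py <<'E'
def delta(x,y,z,yaw=1.896):
    s=get_state(); from scipy.spatial.transform import Rotation as R
    M=R.from_euler("xyz",s["eef_rot"]).as_matrix()
    t=(s["eef_rot"][2]-yaw+np.pi)%(2*np.pi)-np.pi
    print("tool",np.round(M.T@(np.array([x,y,z])-s["ee_pos"]),4),"turn",round(t,3),"t",s["time"],np.round(s["ee_pos"],4),np.round(s["eef_rot"],3),np.round(s["ft_force"],2),np.round(s["joints"],2))
E
```

```text
(no output)
```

Careful with the scale: shifts go in shares of 0.75 m and turns go in shares of pi rad. That gives: -0.658 m is -0.8773, -0.517 m is -0.6893, 0.6 rad is 0.191.

Call:
carry_out --motion "0 0 -0.0533 0.0382; 0 0 -0.1067 0.0764; -0.8773 -0.6893 -0.1067 0.1146; -0.8773 -0.6893 -0.1067 0.1528; -0.8773 -0.6893 -0.1067 0.191" --grip 0

```text
time: 1.72
ee_pos: [0.3314, 0.4463, 0.3118]
eef_rot: [3.14, -0.0, 2.077]
ft_force: [1.3, 0.3, 0.8]
opening: 0.0254
grip_force: 0.0
```

```bash
python3 -c "
from h import *
delta(.637,-.195,.30)"
```

```text
tool [-0.709  -0.044   0.0115] turn 0.181 t 1.7167 [0.3314 0.4463 0.3118] [ 3.14  -0.     2.077] [1.28 0.32 0.79] [ 0.82  0.32  1.4  -0.    1.42  0.32]
```

In the tool's units: -0.709 m is -0.9453, -0.044 m is -0.0587, 0.181 rad is 0.0576.

Call:
carry_out --motion "-0.9453 -0.0587 0.0147 0.0382; -0.9453 -0.0587 0.0147 0.0576; -0.9453 -0.0587 0.0147 0.0576; -0.9453 -0.0587 0.0147 0.0576; -0.9453 -0.0587 0.0147 0.0576"

```text
time: 2.13
ee_pos: [0.422, 0.2577, 0.3083]
eef_rot: [3.141, -0.0, 1.901]
ft_force: [1.2, 0.0, -0.0]
opening: -0.0002
grip_force: 0.0
```

```bash
python3 -c "
from h import *
delta(.637,-.195,.30)"
```

```text
tool [-0.498   0.0566  0.0083] turn 0.005 t 2.1333 [0.422  0.2577 0.3083] [ 3.141 -0.     1.901] [ 1.19  0.04 -0.04] [0.43 0.23 1.54 0.   1.37 0.1 ]
```

In the tool's units: -0.498 m is -0.664, 0.057 m is 0.076.

Call:
carry_out --motion "-0.664 0.076 0.0107 0; -0.664 0.076 0.0107 0; -0.664 0.076 0.0107 0; -0.664 0.076 0.0107 0; -0.664 0.076 0.0107 0"

```text
time: 2.55
ee_pos: [0.5115, 0.0694, 0.3049]
eef_rot: [3.141, 0.0, 1.901]
ft_force: [1.5, 1.5, 0.2]
opening: -0.0001
grip_force: 0.0
```

```bash
python3 -c "
from h import *
delta(.637,-.195,.30)"
```

```text
tool [-0.2908  0.0331  0.005 ] turn 0.005 t 2.55 [0.5115 0.0694 0.3049] [3.141 0.    1.901] [1.53 1.55 0.24] [ 0.02  0.27  1.5   0.    1.37 -0.31]
```

In the tool's units: -0.291 m is -0.388, 0.005 m is 0.0067.

Call:
carry_out --motion "-0.388 0.044 0.0067 0; -0.388 0.044 0.0067 0; -0.388 0.044 0.0067 0; -0.388 0.044 0.0067 0; -0.388 0.044 0.0067 0"

```text
time: 2.97
ee_pos: [0.6008, -0.1189, 0.3012]
eef_rot: [3.141, 0.0, 1.901]
ft_force: [0.7, 1.5, -0.5]
opening: 0.0002
grip_force: 0.0
```

In the tool's units: -0.083 m is -0.1107, 0.01 m is 0.0133.

Call:
carry_out --motion "-0.1107 0.0133 0 0; -0.1107 0.0133 0 0; -0.1107 0.0133 0.004 0; -0.1107 0.0133 0.004 0"

```text
time: 3.3
ee_pos: [0.6369, -0.194, 0.2969]
eef_rot: [-3.141, -0.001, 1.898]
ft_force: [-0.1, 0.6, -0.1]
opening: -0.0001
grip_force: 0.0
```

```bash
python3 - <<'E'
from h import *
np.set_printoptions(precision=4,suppress=True)
delta(.637,-.195,.13)
p=grab_frame("wrist"); save(p,"w1.png")
X,C=pts(p,np.ones((420,560),bool)); C=C.astype(int)
m=(C[:,0]>110)&(C[:,0]>2.2*C[:,1])&(C[:,0]>2.2*C[:,2])&(X[:,2]>.06)&(X[:,2]<.11)
Q=X[m]; print(len(Q),Q.mean(0),Q.min(0),Q.max(0))
E
```

```text
tool [-0.0011 -0.      0.1669] turn 0.002 t 3.3 [ 0.6369 -0.194   0.2969] [-3.141 -0.001  1.898] [-0.13  0.58 -0.06] [-0.39  0.51  1.14 -0.    1.5  -0.71]
989 [ 0.6363 -0.1891  0.0884] [ 0.6159 -0.2069  0.0836] [ 0.6565 -0.1705  0.0926]
```

View pics/w1.png

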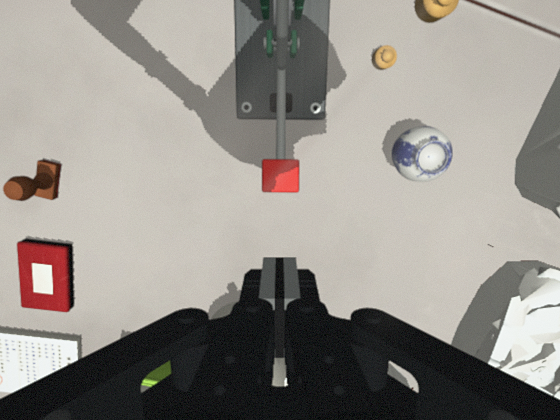

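The wrist view shows the tab at (176, 281), square to the tool, with clear space around it. Wrist depth puts it at (0.636, -0.189, 0.088), which agrees with the other two views. Descending now.

In the tool's units: 0.19 m is 0.2533, 0.12 m is 0.16.

Call:
carry_out --motion "0 0 0.0533 0; 0 0 0.1067 0; 0 0 0.16 0; 0 0 0.2133 0; 0 0 0.2533 0"

```text
time: 3.77
ee_pos: [0.6353, -0.1901, 0.1058]
eef_rot: [-3.14, -0.001, 1.902]
ft_force: [0.5, 0.2, -0.7]
opening: -0.0001
grip_force: 0.0
```

In the tool's units: 0.024 m is 0.032, -0.001 m is -0.0013.

Call:
carry_out --motion "0 0 0.0067 0; -0.0013 0 0.0133 0; -0.0027 0 0.02 0; -0.004 0 0.0267 0; -0.0053 0 0.032 0"

```text
time: 4.18
ee_pos: [0.6391, -0.1961, 0.0857]
eef_rot: [3.139, 0.002, 1.901]
ft_force: [0.5, 0.1, 0.8]
opening: -0.0
grip_force: 0.5
```

Call:
carry_out --motion "-0.0013 0 0.0067 0; -0.004 0 0.0133 0; -0.0067 0 0.0213 0; -0.008 0 0.0293 0; -0.008 0 0.0293 0"

```text
time: 4.6
ee_pos: [0.6393, -0.2015, 0.0607]
eef_rot: [-3.14, -0.001, 1.9]
ft_force: [-1.0, -0.0, -0.3]
opening: -0.0001
grip_force: 0.0
```

In the tool's units: 0.013 m is 0.0173, -0.001 m is -0.0013.

Call:
carry_out --motion "-0.0013 0 0.0067 0; -0.0027 0 0.0133 0; -0.004 0 0.0173 0; -0.004 0 0.0173 0; -0.004 0 0.0173 0"

```text
time: 5.02
ee_pos: [0.6408, -0.2043, 0.049]
eef_rot: [-3.141, -0.0, 1.901]
ft_force: [0.1, 0.1, -0.3]
opening: 0.0
grip_force: 0.0
```

```bash
cat > look.py <<'E'
from h import *
np.set_printoptions(precision=4,suppress=True)
p=grab_frame("top"); save(p,"t1.png")
X,C=pts(p,np.ones((420,560),bool)); C=C.astype(int)
near=(X[:,0]>.45)&(X[:,0]<.75)&(abs(X[:,1])<.27)
m=near&(C[:,0]>110)&(C[:,0]>2.2*C[:,1])&(C[:,0]>2.2*C[:,2])
Q=X[m]; print("red",len(Q), Q.mean(0) if len(Q) else "")
m=near&(C[:,0]>1.6*C[:,2])&(X[:,2]>.14)&(X[:,2]<.2)
Q=X[m]; print("ball",len(Q),Q.mean(0) if len(Q) else "")
m=near&(C.max(1)<70)&(X[:,2]>.08)&(X[:,1]>.03)
Q=X[m]; print("black",len(Q),Q.mean(0) if len(Q) else "")
delta(.5438,.0833,.30)
E
python3 look.py
```

```text
red 13 [ 0.6467 -0.1856  0.0412]
ball 19 [ 0.6106 -0.0804  0.1814]
black 287 [0.4826 0.097  0.728 ]
tool [ 0.3036  0.0013 -0.2508] turn 0.005 t 5.0667 [ 0.641  -0.2043  0.0492] [3.142 0.    1.901] [-0.82 -0.58 -0.13] [-0.4   0.76  1.38  0.    1.   -0.73]
```

The pawl has tipped: the tab now reads z ≈ 0.041 and the ball has moved about 50 mm. Raising and going over to the crossbar.

In the tool's units: -0.2 m is -0.2667, -0.16 m is -0.2133.

Call:
carry_out --motion "0 0 -0.0533 0; 0 0 -0.1067 0; 0 0 -0.16 0; 0 0 -0.2133 0; 0 0 -0.2667 0"

```text
time: 5.48
ee_pos: [0.6406, -0.2041, 0.2517]
eef_rot: [3.141, 0.0, 1.901]
ft_force: [0.6, -0.3, -1.0]
opening: -0.0001
grip_force: 0.0
```

In the tool's units: 0.304 m is 0.4053, -0.06 m is -0.08.

Call:
carry_out --motion "0 0 -0.0533 0; 0.0667 0 -0.08 0; 0.4053 0.0013 -0.08 0; 0.4053 0.0013 -0.08 0; 0.4053 0.0013 -0.08 0"

```text
time: 5.9
ee_pos: [0.5874, -0.0479, 0.3075]
eef_rot: [3.14, 0.001, 1.9]
ft_force: [1.3, 0.7, -0.7]
opening: -0.0001
grip_force: 0.0
```

```bash
sed -i 's/X\[:,1\]>.03)/X[:,1]>.03)\&(X[:,2]<.24)/' look.py; python3 look.py; python3 - <<'E'
from h import *
p=grab_frame("wrist"); save(p,"w2.png")
E
```

```text
red 37 [ 0.6297 -0.1995  0.0395]
ball 4 [ 0.5933 -0.0658  0.1774]
black 512 [0.5451 0.0815 0.2227]
tool [0.1313 0.0018 0.0081] turn 0.007 t 5.95 [ 0.585  -0.0414  0.3078] [ 3.141 -0.003  1.903] [0.31 7.99 1.56] [-0.17  0.38  1.33  0.    1.44 -0.51]
```

View pics/w2.png

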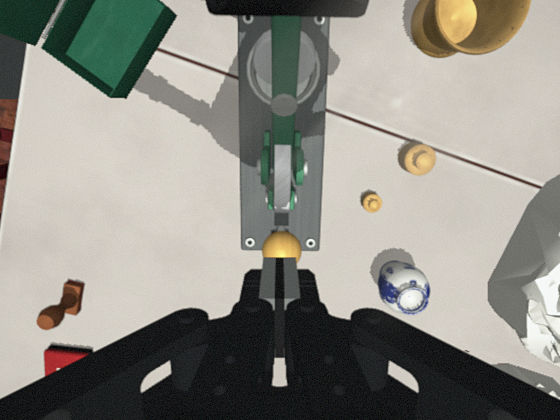

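The wrist view shows the pawl tipped, with the ball at (245, 282), and the bar at the top edge near (5, 285), in line with the tool. Continuing to above the bar.

In the tool's units: 0.132 m is 0.176, 0.008 m is 0.0107.

Call:
carry_out --motion "0.176 0.0027 0.0107 0; 0.176 0.0027 0.0107 0; 0.176 0.0027 0.0107 0; 0.176 0.0027 0.0107 0; 0.176 0.0027 0.0107 0"

```text
time: 6.42
ee_pos: [0.5465, 0.0786, 0.2991]
eef_rot: [3.141, -0.0, 1.904]
ft_force: [-0.5, 0.4, -0.4]
opening: 0.0004
grip_force: 0.0
```

```bash
python3 -c "
from h import *
delta(.544,.085,.24)"
```

```text
tool [ 0.0069 -0.0002  0.0591] turn 0.008 t 6.4167 [0.5465 0.0786 0.2991] [ 3.141 -0.     1.904] [-0.48  0.37 -0.37] [ 0.03  0.33  1.43  0.    1.38 -0.3 ]
```

In the tool's units: 0.084 m is 0.112, 0.03 m is 0.04.

Call:
carry_out --motion "0.0093 0 0.04 0; 0.0093 0 0.08 0; 0.0133 0 0.0907 0; 0.02 0 0.1013 0; 0.0293 0 0.112 0"

```text
time: 6.83
ee_pos: [0.5403, 0.0967, 0.2153]
eef_rot: [-3.141, -0.001, 1.9]
ft_force: [-5.8, 3.3, 8.5]
opening: -0.0001
grip_force: 4.3
```

Call:
carry_out --motion "0.008 0 0.0107 0; 0.016 0 0.0213 0; 0.0227 0 0.032 0; 0.028 0 0.0427 0; 0.0333 0 0.0533 0"

```text
time: 7.25
ee_pos: [0.533, 0.1207, 0.1757]
eef_rot: [3.14, -0.0, 1.9]
ft_force: [-2.9, 5.5, 6.0]
opening: 0.0001
grip_force: 3.1
```

```bash
python3 look.py
```

```text
red 129 [ 0.6398 -0.1949  0.0399]
ball 146 [ 0.5994 -0.0763  0.1827]
black 3 [0.4997 0.0996 0.168 ]
tool [-0.0394 -0.0013 -0.1258] turn 0.004 t 7.3 [0.5323 0.121  0.1742] [-3.141 -0.001  1.9  ] [0.69 1.02 0.42] [ 0.11  0.45  1.61  0.    1.08 -0.22]
```

In the tool's units: 0.05 m is 0.0667, 0.004 m is 0.0053.

Call:
carry_out --motion "0.0053 0 0.0133 0; 0.0093 0 0.0267 0; 0.012 0 0.04 0; 0.0147 0 0.0533 0; 0.016 0 0.0667 0"

```text
time: 7.72
ee_pos: [0.529, 0.132, 0.1246]
eef_rot: [3.14, 0.0, 1.9]
ft_force: [0.1, 3.1, 3.6]
opening: -0.0002
grip_force: 1.9
```

In the tool's units: 0.018 m is 0.024, 0.016 m is 0.0213.

Call:
carry_out --motion "0 0 0.008 0; 0 0 0.016 0; 0 0 0.0213 0; 0 0 0.024 0; 0 0 0.024 0"

```text
time: 8.13
ee_pos: [0.5283, 0.1319, 0.1068]
eef_rot: [-3.141, 0.0, 1.901]
ft_force: [-1.9, 0.7, 5.3]
opening: -0.0
grip_force: 2.9
```

In the tool's units: 0.002 m is 0.0027, 0.001 m is 0.0013.

Call:
carry_out --motion "0 0 0.0013 0; 0 0 0.0027 0; 0 0 0.0027 0"

```text
time: 8.38
ee_pos: [0.5285, 0.1319, 0.1062]
eef_rot: [3.14, 0.0, 1.901]
ft_force: [-9.2, 0.2, 31.1]
opening: -0.0001
grip_force: 15.7
```

The force rose to 31 N at z = 0.106, so the arm is on its hard stop. Retracting straight up and checking.

In the tool's units: -0.16 m is -0.2133, -0.12 m is -0.16.

Call:
carry_out --motion "0 0 -0.0133 0; 0 0 -0.0533 0; 0 0 -0.1067 0; 0 0 -0.16 0; 0 0 -0.2133 0"

```text
time: 8.8
ee_pos: [0.5278, 0.1316, 0.2666]
eef_rot: [-3.141, 0.0, 1.901]
ft_force: [1.7, -0.5, -0.4]
opening: 0.0001
grip_force: 0.0
```

In the tool's units: 0.12 m is 0.16, 0.08 m is 0.1067.

Call:
carry_out --motion "0 0.0533 -0.0267 0; 0 0.1067 -0.0267 0; 0 0.16 -0.0267 0; 0 0.16 -0.0267 0; 0 0.16 -0.0267 0"

```text
time: 9.22
ee_pos: [0.6429, 0.171, 0.2836]
eef_rot: [-3.14, 0.0, 1.901]
ft_force: [-1.2, -1.4, 0.0]
opening: 0.0
grip_force: 0.0
```

```bash
python3 look.py; python3 -c "
from h import *
p=grab_frame('scene'); cv2.imwrite('pics/s2.png',cv2.resize(p['color'][120:300,180:420,::-1],None,fx=3,fy=3))
p=grab_frame('top')
for t in ('mortar','weight_0','herb_jar_1','stamp','pestle','spice_jar_1'):
    d=trace(p,t); print(t,[np.round(np.median(pts(p,e['region'])[0],0),3) for e in d[:1]])
"
```

```text
red 129 [ 0.6397 -0.1949  0.0403]
ball 146 [ 0.5994 -0.0762  0.183 ]
black 0 
tool [-0.051  -0.1209 -0.0159] turn 0.005 t 9.2667 [0.6417 0.1707 0.2839] [-3.14   0.     1.901] [-0.06  0.62 -1.47] [ 0.17  0.51  1.17 -0.    1.47 -0.16]
mortar [array([ 0.619, -0.135,  0.042])]
weight_0 [array([0.728, 0.024, 0.027])]
herb_jar_1 [array([ 0.767, -0.121,  0.062])]
stamp [array([ 0.382, -0.287,  0.05 ])]
pestle []
spice_jar_1 []
```

View pics/s2.png

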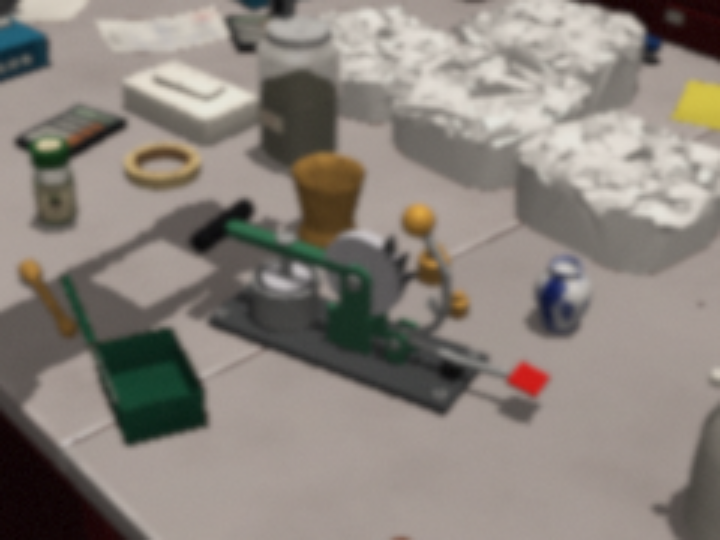

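The crop shows the arm level with its bar at (225, 222), the pad in the mould, and the pawl tipped with the ball at (219, 418). The bystanders visible in it are standing where they were. I'll check the bar's height before handing in.

```bash
python3 -c "
from h import *
p=grab_frame('scene')
X,C=pts(p,np.ones((420,560),bool))
m=(C.max(1)<60)&(abs(X[:,0]-.527)<.06)&(abs(X[:,1]-.133)<.04)&(X[:,2]>.05)&(X[:,2]<.2)
Q=X[m];print(len(Q),np.median(Q,0),np.percentile(Q[:,2],[10,95,100]))
"
```

```text
148 [0.51481841 0.12201712 0.09981476] [0.09021745 0.10520676 0.10598   ]
```

The bar's top is at 0.106 m, against 0.107 m expected with the arm level, so the pad is home.

```bash
python3 -c "
from plant import *
print(sign_off())"
```

```text
the job is handed in; nothing more can be done
None
```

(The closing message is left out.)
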